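# Hook a toed post frame onto the frame below by touch and snap it home

## Task

Stack the loose steel frame on the frame clamped to the bench, which sits a little off-centre on its shoe plate: hook the toes of its two near posts under the keeper bars of the near corner cups, let its far posts down into the far cups, and press its far end down until the spring catch snaps over the low cross bar, so that it stands fully home and level. Leave the things standing around it, and the clip lying on the lower frame, where they are.

Things in the scene. Friction and masses are not known exactly. Their poses are not given: they have to be found in the camera images.
- handle (a point): Centre of the loose upper frame's grip bar, over the middle of its deck: 12 mm thick (x), 90 long (y), 22 high, centre 96 mm above the soles, 35 mm free beneath. Frame of grey sheet and bare steel, 0.28 to 0.56 kg. Its axes: z up, x towards the end WITHOUT toes. Four posts 14 x 14 mm at x +-60, y +-50 mm. It starts upright on the bench, toes roughly towards the robot.
- toe_left (a point): Tip of the toe of the upper frame's post at x -60, y +50 mm, at sole level (handle frame: -79, +50, -96 mm). The toe is a flat tab 14 mm wide, 7 mm thick, that sticks out 12 mm beyond the post's -x face at the sole.
- toe_right (a point): Tip of the like toe at y -50 mm, at sole level (handle frame: -79, -50, -96 mm).
- far_foot_left (a point): Centre of the sole of the upper frame's toeless post at x +60, y +50 mm (handle frame: +60, +50, -96 mm). Mid-way between the two toeless posts a low cross bar hangs from the deck on two straps: x 55 to 66, y -28 to 28 mm, 8 to 13 mm above the soles; the catch holds it.
- far_foot_right (a point): Centre of the sole of the toeless post at x +60, y -50 mm (handle frame: +60, -50, -96 mm).
- far_edge (a point): Place to press: on top of the upper frame's flat deck (150 x 122 mm, top 50 mm above the soles), mid-way along its toeless end, 17 mm in from the edge (handle frame: +58, 0, -46 mm).
- seat (a point): Nominal seat: centre of the deck top (51 mm up; floor level of the corner cups at x +-60, y +-50) if the lower frame stood centred on its shoe, a dark fixed plate 200 x 190 x 5 mm. It does NOT: it is clamped up to 14 mm off in y, 4 in x (not turned), which no reading gives: feel for it or look. Axes: z up, x to the catch. Deck 172 x 136 mm, 6 thick, widest part in y. Home: handle 96 mm above.
- keeper_left (a point): NOMINAL middle of the underside of the keeper bar across the near cup at y +50 (seat frame: -73.5, +50, +13 mm; shifted as the lower frame is); bar 8 mm wide in x, 6 high. Cup cheeks 18 mm apart, x -81 to -47, 26 high; open towards the middle (+x). The toe passes under the bar from the middle outwards, toe end low and far end up 13 to 20 degrees, until the post meets the bar.
- keeper_right (a point): The same at y -50 mm (seat frame: -73.5, -50, +13 mm, nominal). A frame lowered level lands on the keepers or on the far cups' walls instead of going home.
- far_cup_left (a point): NOMINAL centre of the floor of the closed far cup at y +50 (seat frame: +60, +50, 0; shifted as the lower frame is), for the toeless post: 18.4 mm (x) by 18 mm (y) inside, straight to 15 mm up, then flared outwards to 26 mm.
- far_cup_right (a point): The same at y -50 mm (seat frame: +60, -50, 0, nominal).
- catch (a joint): Travel (m) of the 30 mm wide spring catch at the middle of the lower frame's +x end: 0 sprung forward (at rest, and when holding), up to 0.012 pushed back. Its sloping face meets the cross bar with the far end about 14 mm up; its lip is 14.6 mm above the seat. The frame's weight does not pass it: press the far edge down with up to about 20 N; it then snaps back over the bar.
- clip_1: Bent rod clip, 48 x 58 x 8 mm, lying in the middle of the lower frame's deck; stays there under the upper frame. Origin at its underside.
- tub_small: White lidded tub, 64 mm across, 66 mm high, behind the work. Bystander. Origin at the centre of its underside.
- fixing_box: Blue and white carton, 75 x 132 x 66 mm, behind the work. Bystander. Origin at the centre of its underside.
- glue_bottle: Slim white bottle, 25 mm across, 80 mm high, between the two frames, near the bench's front. Bystander. Origin at the centre of its underside.

How it is judged:
By the outcome, as a careful person would: the job done as asked, in the order asked, and still so for the second after the job is handed in, with the robot touching nothing.
It also fails if it takes over 72 s, if anything falls off the work surface, if the arm or the gripper's body presses on something with over 40 N, if the wrist force passes 120 N, or if a joint passes its speed limit or range.

## Robot

A 6-joint arm with a two-finger parallel gripper is mounted at the origin on a cart in front of the work surface, level with it; the furniture and walls round the work are solid. World frame = base frame: x ahead of the robot, y to its left, z up, the work surface at z = 0. Lengths are in m, angles in degrees, forces in N, time in s.
With the tool pointing down it reaches from about 0.325 to 1 m from the base axis. Payload 5.1 kg.
Tool frame: the origin (TCP) lies at the very end of the fingers, on their centre line; the grasp point (between the pads) lies 19 mm behind it; z points along the fingers, y is the line along which they close (so a half turn about z gives the same grasp; the last joint's range is limited). The gripper opens to 85 mm and grips with 20 to 120 N. Pads are 22 mm wide; open, the fingers measure 114 mm over their backs; the gripper's body (76 mm by 85 mm) begins 54 mm behind the grasp point. The pads swing forward as they close: fully open they stand 13 mm farther back than shut.
Start: joints at [-81.452, 7.093, 94.555, -0, 78.352, -4.733], TCP at [0.149, -0.633, 0.231] pointing down, gripper open.
Joint ranges: [-149.61, 149.61], [-58.7, 133.49], [1.44, 155.28], [-77.14, 257.14], [18.33, 153.61], [-166.67, 166.67]. Speed limits (degrees/s): [147.25, 147.25, 180, 180, 180, 180].

## Interface

Orientations are given as a 3x3 rotation matrix whose columns are the frame's x, y, z axes.
In Python, from bench import ctrl, imaging, ticket gives the robot as it stands. The module is installed in compiled form; this text tells all that it offers.
- The arm moves only by the tool carry_out, never from a script. Its argument "steps" is a list of rows, each a list of 2 entries, a list of its own where there are three numbers: the shift along the tool's x, y, z as a fraction of full scale, then the turn, a rotation vector about the tool's x, y, z as a fraction of full scale. In form: [[[tx, ty, tz], [wx, wy, wz]], ...]. A call has 1 to 10 rows; each row shifts and turns the commanded pose from where the row before left it, along the tool's axes as they then stand; what a row does not reach is not made up. Full scale, the value 1, is 50 mm for a shift and 0.1 rad for a turn. A row lasts 1/12 s, in which the tool goes at most 41.7 mm and 7.16 degrees, less where a joint would pass 70% of its speed; a pose out of reach is approached as far as the arm can. A call with a number of a shift or a turn outside -1 to 1 is refused whole. A call with a gripper value outside its range is refused whole. "gripper" is the finger opening in mm, from 0 to 85.4, set as the call begins (left out, the last holds). The fingers move at their own pace and stop on an object; "squeeze" is the grip in N (left out, the last holds). Time passes only in rows, so rows that do not move let the fingers close. It gives the time, the measured TCP pose, the force, the opening and the grip force at its end, in the units of the state.
- ctrl.sense(): the state, without advancing time (a new reading comes with each control period).
- imaging.snapshot(name): name is "scene" or "top"; returns (picture, depth): 420x560x3 uint8, blue, green, red; 420x560 float32, m along the optical axis (not along the pixel's ray), 0 where there is no reading.
- imaging.camera_info(name): a dict with "K" (3x3 intrinsics, pixels), "world_from_camera" (4x4, takes a point from camera to world coordinates). Camera axes: x right, y down, z forward; pixel columns grow to the right and rows downward; lengths in m; the calibration is good to about 2 mm. A picture is of the moment at which its call begins. camera_info takes no time and is no camera call.
- ticket.hand_in(): hands the job in; it is judged then, once.
The state is a dict: "t": time; "joints": joint angles; "dq": joint speeds; "joint_efforts": joint torques, N m; "position": TCP position; "tool_rot": TCP orientation; "ft_force": force on the tool from outside, world axes, zero at the start; "ft_torque": the same for the moment, N m; "finger_gap": finger opening in m; "finger_force": force on a finger pad.
Only numpy, scipy, OpenCV 4.12 (cv2) and the standard library are available. Lean on these libraries where they do the work, as an engineer would, in place of code of your own. Each camera call takes 0.05 s, during which the arm holds its last target. There are 200 camera calls.

## Working session

There is one attempt and no reset: what is moved stays moved. The work goes in short steps, Python scripts to look and compute and a tool call to move; the robot and the scene stay as the last step left them, time stands still between calls to the robot, and variables do not carry over. Pictures are saved under pics/ and viewed, at most 10 in all, crops included, and the job is handed in when it is done.

Besides the shell and the picture viewer there is one more tool, called after "Emit:" in YAML: its name, and indented under it one key for each argument. carry_out: Moves the arm, as the interface text tells. Its arguments: {"type":"object","properties":{"steps":{"type":"array","items":{"type":"array"}},"gripper":{"type":"number"},"squeeze":{"type":"number"}},"required":["steps"]}

```bash
mkdir -p pics; cat > h.py <<'E'
import numpy as np, cv2
from bench import ctrl, imaging, ticket
def cam(n):
    i=imaging.camera_info(n); return np.array(i["K"]),np.array(i["world_from_camera"])
def pts(n,depth):
    K,T=cam(n); v,u=np.mgrid[0:420,0:560]
    P=np.stack([(u-K[0,2])/K[0,0]*depth,(v-K[1,2])/K[1,1]*depth,depth],-1)
    return P@T[:3,:3].T+T[:3,3]
def proj(n,p):
    K,T=cam(n); c=(np.asarray(p)-T[:3,3])@T[:3,:3]; q=c@K.T; return q[...,:2]/q[...,2:]
def onplane(n,uv,z):
    K,T=cam(n); d=T[:3,:3]@np.linalg.inv(K)@np.array([uv[0],uv[1],1.]); o=T[:3,3]; return o+d*(z-o[2])/d[2]
E
python3 - <<'E'
from h import *
for n in ("scene","top"):
    p,d=imaging.snapshot(n); cv2.imwrite(f"pics/{n}0.png",p); np.save(f"{n}0.npy",d)
    K,T=cam(n); print(n,K.round(1).tolist(),T.round(3).tolist(),(d>0).mean())
s=ctrl.sense(); print(s["position"],s["tool_rot"],s["ft_force"],s["t"])
E
```

```text
scene [[514.5, 0.0, 279.1], [0.0, 514.5, 220.4], [0.0, 0.0, 1.0]] [[-0.805, -0.442, 0.395, 0.135], [-0.593, 0.602, -0.535, 0.672], [-0.001, -0.665, -0.747, 0.835], [0.0, 0.0, 0.0, 1.0]] 0.9959396258503401
top [[394.1, 0.0, 275.5], [0.0, 394.1, 211.1], [0.0, 0.0, 1.0]] [[-0.001, -0.981, 0.196, 0.361], [-1.0, 0.003, 0.011, 0.111], [-0.012, -0.196, -0.981, 0.939], [0.0, 0.0, 0.0, 1.0]] 0.9958035714285715
[ 0.14921252 -0.63207893  0.23019215] [[ 9.73259096e-01  2.29709945e-01 -2.70571659e-04]
 [ 2.29710047e-01 -9.73257341e-01  1.85567716e-03]
 [ 1.62931647e-04 -1.86820771e-03 -9.99998242e-01]] [-0.54431554 -0.00894546 -0.75605936] 0.1
```

View pics/scene0.png

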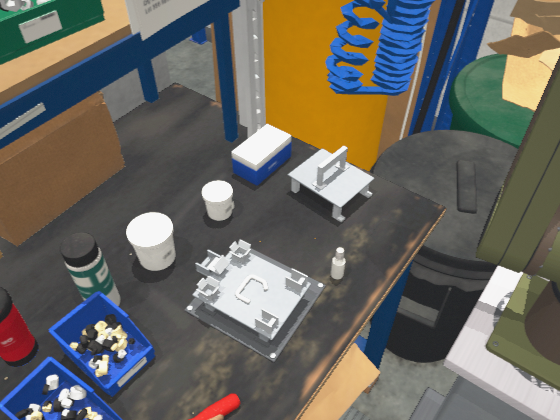

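View pics/top0.png

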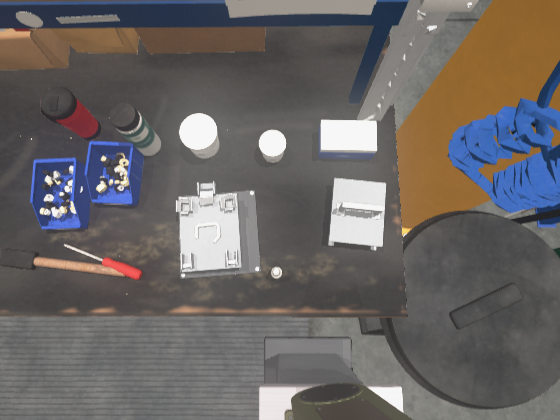

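Top view: loose frame around (357,213), toes downward; lower frame deck around (211,232) on its shoe; catch at (207,188) on the far side; glue bottle at (276,271). Now I'll measure both.

```bash
cat > m.py <<'E'
from h import *
def rect(P,m):
    r=cv2.minAreaRect((P[m][:,:2]*1000).astype(np.float32)); return np.round(r[0],1),np.round(r[1],1),round(r[2],2)
if __name__=="__main__":
  for n in ("top","scene"):
    d=np.load(n+"0.npy"); P=pts(n,d); x,y,z=P[...,0],P[...,1],P[...,2]
    for name,bx,(z0,z1) in (("updeck",(.25,.55,-.25,0.04),(.04,.06)),("handle",(.25,.5,-.25,0.04),(.095,.115)),
        ("lowdeck",(.2,.6,.13,.42),(.044,.058)),("cups",(.2,.6,.13,.42),(.07,.083)),("shoe",(.2,.6,.1,.42),(.003,.010)),("bottle",(.2,.4,0.05,.16),(.03,.09))):
        m=(x>bx[0])&(x<bx[1])&(y>bx[2])&(y<bx[3])&(z>z0)&(z<z1)&(d>0)
        k=cv2.morphologyEx(m.astype(np.uint8),cv2.MORPH_OPEN,np.ones((2,2)))
        nc,l,st,ce=cv2.connectedComponentsWithStats(k)
        o=[i for i in range(1,nc) if st[i,4]>12]
        if name!="cups": o=sorted(o,key=lambda i:-st[i,4])[:1]
        for i in o: mm=l==i; print(n,name,st[i,4],*rect(P,mm),np.median(z[mm]).round(4),ce[i].round(1))
E
python3 m.py
```

```text
top updeck 1796 [476.3  -6.3] [125.1 304.3] 22.14 0.0497 [357.2 228.4]
top lowdeck 3538 [475.1 220.6] [254.4 188.3] 80.33 0.0506 [210.5 237.1]
top cups 27 [465.4 173.3] [242.8  15.1] 27.23 0.0713 [228.9 196.4]
top cups 26 [559.3 327.1] [10.4 15.3] 27.95 0.0716 [184.4 200.2]
top cups 64 [555.1 277.7] [11.4 30.7] 16.75 0.0731 [206.6 201.8]
top cups 36 [458.2 181.6] [239.9  14.1] 32.56 0.0732 [222.4 203.6]
top cups 33 [555.8 212. ] [27.2  5.4] 0.46 0.0755 [235.8 203. ]
top cups 22 [549.  312.9] [27.6  7. ] 8.57 0.0644 [191.5 206. ]
top cups 36 [540.5 348.1] [27.5 22.9] 11.56 0.0714 [178.1 207.5]
top cups 19 [539.  226.6] [ 5.7 16.6] 10.94 0.0542 [229.3 209.8]
top cups 22 [430.2 226.4] [23.7  1.8] 2.62 0.0723 [227.5 258. ]
top cups 28 [422.2 305.5] [29.3  1.5] 3.15 0.0706 [191.5 261.5]
top cups 14 [421.8 205.1] [ 1.8 14. ] 85.91 0.0585 [237.5 262. ]
top cups 16 [411.  325.8] [ 5.6 15.5] 70.03 0.0699 [182.5 266.5]
top shoe 1369 [485.5 215.5] [234.5 225.1] 83.8 0.0045 [242.2 241.6]
top bottle 60 [391.5 117.6] [11.5 22.8] 4.78 0.0487 [277.1 275.5]
scene updeck 1537 [362.7 278. ] [125.3 902.
[... 412 characters left out ...]
5.91 0.0747 [221.8 265.5]
scene cups 47 [439.7 191.4] [27.1 50.3] 28.6 0.0732 [300.8 274.2]
scene cups 50 [548.3 310. ] [18.1 22. ] 41.37 0.073 [214.3 280.8]
scene cups 49 [280.9 444.1] [ 27.8 541.8] 34.32 0.0727 [294.3 281.9]
scene cups 34 [563.1 323.5] [ 8.6 31. ] 15.17 0.0715 [202.2 283.4]
scene cups 20 [534.1 319.9] [ 9.1 29.6] 14.37 0.0605 [216.  291.2]
scene cups 30 [550.6 341.1] [ 8.7 34.7] 85.46 0.0756 [204.  293.5]
scene cups 49 [422.3 307.1] [27.5 15. ] 34.58 0.0739 [270.9 314.3]
scene cups 53 [421.5 328. ] [27.7 14.6] 32.11 0.0737 [264.2 323.6]
scene shoe 403 [282.4 487.3] [ 72.4 473.3] 37.5 0.0044 [272.1 344. ]
scene bottle 146 [403.2  92.2] [13.5 81.2] 18.41 0.0455 [341.6 261.3]
```

```bash
sed -i 's/mm=l==i;/mm=(l==i)\&m;/' m.py; python3 m.py | grep -v "scene cups"
python3 - <<'E'
from h import *
p=cv2.imread("pics/top0.png")[175:290,165:295]; q=cv2.imread("pics/scene0.png")[225:360,180:330]
cv2.imwrite("pics/crop1.png",np.hstack([cv2.resize(p,(400,354),interpolation=cv2.INTER_CUBIC),cv2.resize(q,(393,354),interpolation=cv2.INTER_CUBIC)]))
E
```

```text
top updeck 1796 [502.1 -64.3] [120.2  80. ] 83.69 0.0498 [357.2 228.4]
top lowdeck 3538 [489.2 271.3] [168.9 133.8] 4.48 0.0506 [210.5 237.1]
top cups 27 [569.1 228.1] [ 4.2 13.7] 0.36 0.0734 [228.9 196.4]
top cups 26 [560.  326.4] [15.5  4. ] 89.31 0.0721 [184.4 200.2]
top cups 64 [555.6 276.9] [ 7.5 28.1] 6.22 0.0756 [206.6 201.8]
top cups 36 [551.4 241.3] [21.5  4.5] 1.18 0.074 [222.4 203.6]
top cups 33 [553.7 210.8] [22.5  4.7] 9.66 0.0762 [235.8 203. ]
top cups 22 [546.1 310.2] [21.1  2.7] 8.57 0.0772 [191.5 206. ]
top cups 36 [542.1 340.1] [27.4  6.4] 11.64 0.0731 [178.1 207.5]
top cups 19 [536.9 224.9] [13.9  2.7] 87.7 0.0773 [229.3 209.8]
top cups 22 [429.3 226.3] [22.   1.7] 1.99 0.0759 [227.5 258. ]
top cups 28 [421.8 305.7] [28.8  1. ] 3.15 0.0749 [191.5 261.5]
top cups 14 [421.5 205.1] [11.1  0.3] 2.84 0.0755 [237.5 262. ]
top cups 16 [412.1 325.1] [ 2.3 13.1] 87.38 0.0716 [182.5 266.5]
top shoe 1369 [491.  257.8] [194.6 187.4] 4.55 0.005 [242.2 241.6]
top bottle 60 [392.  118.8] [10.3 20.4] 4.78 0.0512 [277.1 275.5]
scene updeck 1537 [505.8 -62.6] [122.7  87.4] 84.24 0.0487 [343.3 184.6]
scene lowdeck 4797 [490.9 273.2] [171.6 136.7] 4.41 0.0498 [255.8 293.4]
scene shoe 403 [420.2 314.2] [61.3 64.6] 3.69 0.0051 [272.1 344. ]
scene bottle 146 [392.3 121.7] [21.3 10.6] 88.15 0.0486 [341.6 261.3]
```

View pics/crop1.png

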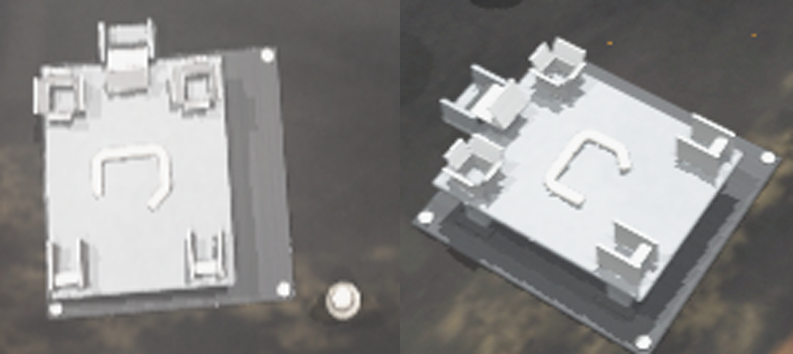

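The crop shows the lower frame with near cups at bottom, catch at top, yaw about +4.5°, offset to −x/+y on the shoe. Now the upper frame's full extent and its handle.

```bash
cat >> h.py <<'E'
def box(n,d,b,erode=False):
    P=pts(n,d); m=np.all([(P[...,i]>b[2*i])&(P[...,i]<b[2*i+1]) for i in range(3)],0)
    nb=cv2.filter2D(m.astype(np.float32),-1,np.ones((3,3))); Q=P[m&(nb>=4)]
    r=cv2.minAreaRect((Q[:,:2]*1000).astype(np.float32)); return np.round(r[0],1),np.round(r[1],1),round(r[2],2),len(Q),Q[:,2].mean().round(4)
def plan(pos,R,steps=1):
    from scipy.spatial.transform import Rotation as Ro
    s=ctrl.sense(); R0=np.array(s["tool_rot"]); dp=R0.T@(np.array(pos)-s["position"]); w=Ro.from_matrix(R0.T@R).as_rotvec()
    print("shift units(tool axes)",(dp/.05).round(3),"turn units",(w/.1).round(3)); print("shift in target tool axes",(R.T@(np.array(pos)-s["position"])/.05).round(3))
def rot(yaw,pitch=0):
    # frame yaw (deg), pitch = far end up; tool y along frame x, tool z = -frame z
    from scipy.spatial.transform import Rotation as Ro
    F=Ro.from_euler("ZY",[yaw,-pitch],degrees=True).as_matrix()
    return F, F@np.array([[0,1,0],[1,0,0],[0,0,-1.]]).T
E
python3 - <<'E'
from h import *
for n in ("top","scene"):
    d=np.load(n+"0.npy")
    print(n,"deck",box(n,d,(.4,.65,-.16,.03,.044,.057)),"handle",box(n,d,(.4,.65,-.16,.03,.1,.115)),"handle side",box(n,d,(.4,.65,-.16,.03,.09,.115)))
F,R=rot(-6); print(R.round(3))
plan([.54,-.065,.25],R)
E
```

```text
top deck (array([537.2, -67.2]), array([122.1, 150.5]), 83.73, 3056, np.float64(0.0498)) handle (array([536.6, -66.7]), array([88.6, 12.9]), 83.89, 247, np.float64(0.1062)) handle side (array([536.7, -66.3]), array([89.4, 12.9]), 83.95, 293, np.float64(0.1045))
scene deck (array([537.5, -67.5]), array([125.6, 151.3]), 83.87, 2271, np.float64(0.0487)) handle (array([536.5, -66.6]), array([90.3, 14.7]), 84.14, 196, np.float64(0.1049)) handle side (array([536.6, -66.1]), array([91.4, 14.7]), 84.14, 295, np.float64(0.1015))
[[ 0.105  0.995  0.   ]
 [ 0.995 -0.105  0.   ]
 [ 0.     0.    -1.   ]]
shift units(tool axes) [10.212 -9.244 -0.377] turn units [ -0.015  -0.013 -12.343]
shift in target tool axes [12.096  6.587 -0.396]
```

Emit:
carry_out:
  steps:
    - [[0,0,0],[0,0,-0.95]]
    - [[0,0,0],[0,0,-0.95]]
    - [[0,0,0],[0,0,-0.95]]
    - [[0,0,0],[0,0,-0.95]]
    - [[0,0,0],[0,0,-0.95]]
    - [[0,0,0],[0,0,-0.95]]
    - [[0,0,0],[0,0,-0.95]]
    - [[0,0,0],[0,0,-0.95]]
    - [[0,0,0],[0,0,-0.95]]
    - [[0,0,0],[0,0,-0.95]]
  gripper: 85

```text
t: 0.93
position: [0.1492, -0.6322, 0.2305]
tool_rot: [[0.375, 0.927, -0.0], [0.927, -0.375, 0.001], [0.001, -0.001, -1.0]]
ft_force: [0.9, -0.6, 0.1]
finger_gap: 0.0852
finger_force: 0.0
```

Emit:
carry_out:
  steps:
    - [[0,0,0],[0,0,-0.95]]
    - [[0,0,0],[0,0,-0.95]]
    - [[0,0,0],[0,0,-0.95]]
    - [[0.6,0.33,0],[0,0,0]]
    - [[0.6,0.33,0],[0,0,0]]
    - [[0.6,0.33,0],[0,0,0]]
    - [[0.6,0.33,0],[0,0,0]]
    - [[0.6,0.33,0],[0,0,0]]
    - [[0.6,0.33,0],[0,0,0]]
    - [[0.6,0.33,0],[0,0,0]]

```text
t: 1.77
position: [0.2865, -0.434, 0.2307]
tool_rot: [[0.104, 0.995, -0.0], [0.995, -0.104, 0.001], [0.001, -0.0, -1.0]]
ft_force: [0.5, -0.7, 0.0]
finger_gap: 0.0852
finger_force: 0.0
```

Emit:
carry_out:
  steps:
    - [[0.6,0.33,0],[0,0,0]]
    - [[0.6,0.33,0],[0,0,0]]
    - [[0.6,0.33,0],[0,0,0]]
    - [[0.6,0.33,0],[0,0,0]]
    - [[0.6,0.33,0],[0,0,0]]
    - [[0.6,0.33,0],[0,0,0]]
    - [[0.6,0.33,0],[0,0,0]]
    - [[0.6,0.33,0],[0,0,0]]
    - [[0.6,0.33,0],[0,0,0]]
    - [[0.6,0.33,0],[0,0,0]]

```text
t: 2.6
position: [0.4816, -0.1528, 0.2309]
tool_rot: [[0.104, 0.995, -0.0], [0.995, -0.104, 0.0], [0.0, -0.0, -1.0]]
ft_force: [0.5, -0.0, 0.4]
finger_gap: 0.0856
finger_force: 0.0
```

```bash
python3 - <<'E'
from h import *
s=ctrl.sense(); print(s["position"],s["t"],s["ft_force"]); F,R=rot(-6.1); plan([.5365,-.0668,.077],R)
E
```

```text
[ 0.48162828 -0.15277432  0.23094997] 2.6 [ 0.5031111  -0.01055221  0.35453961]
shift units(tool axes) [1.824 0.914 3.079] turn units [-0.004 -0.001  0.025]
shift in target tool axes [1.826 0.909 3.079]
```

Emit:
carry_out:
  steps:
    - [[0.456,0.228,0],[0,0,0]]
    - [[0.456,0.228,0],[0,0,0]]
    - [[0.456,0.228,0],[0,0,0]]
    - [[0.456,0.228,0],[0,0,0.02]]
    - [[0,0,0.5],[0,0,0]]
    - [[0,0,0.5],[0,0,0]]
    - [[0,0,0.5],[0,0,0]]
    - [[0,0,0.5],[0,0,0]]
    - [[0,0,0.2],[0,0,0]]
    - [[0,0,0],[0,0,0]]

```text
t: 3.43
position: [0.5335, -0.0679, 0.1176]
tool_rot: [[0.106, 0.994, -0.007], [0.994, -0.106, 0.002], [0.001, -0.007, -1.0]]
ft_force: [-1.1, -1.0, -0.9]
finger_gap: 0.0847
finger_force: 0.0
```

```bash
python3 - <<'E'
from h import *
s=ctrl.sense(); print(s["position"],s["t"],s["ft_force"]); F,R=rot(-6.1); plan([.5365,-.0668,.077],R)
p,d=imaging.snapshot("scene"); cv2.imwrite("pics/g1.png",cv2.resize(p[80:260,230:420],None,fx=3,fy=3))
E
```

```text
[ 0.53349756 -0.06791427  0.1175981 ] 3.4333 [-1.10499465 -1.03533944 -0.86545787]
shift units(tool axes) [0.028 0.063 0.812] turn units [-0.071 -0.009  0.005]
shift in target tool axes [0.029 0.057 0.812]
```

View pics/g1.png

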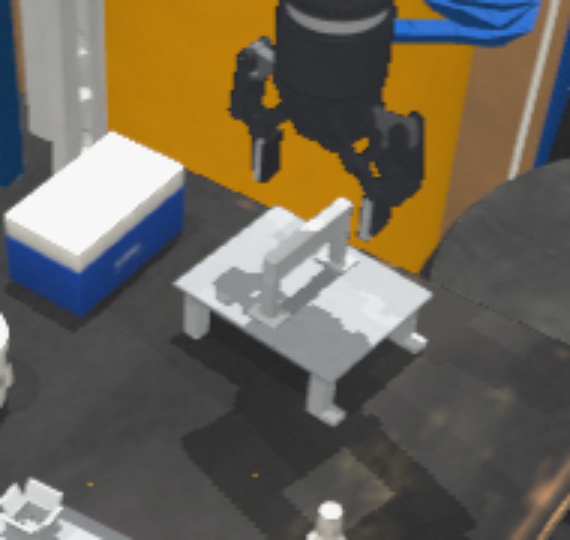

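The fingers straddle the bar correctly, with toes facing the robot. Going down and closing.

Emit:
carry_out:
  steps:
    - [[0,0.05,0.27],[0,0,0]]
    - [[0.03,0,0.27],[0,0,0]]
    - [[0,0,0.27],[0,0,0]]
    - [[0,0,0],[0,0,0]]
    - [[0,0,0],[0,0,0]]

```text
t: 3.9
position: [0.5393, -0.0675, 0.0821]
tool_rot: [[0.106, 0.994, 0.001], [0.994, -0.106, -0.0], [-0.0, 0.001, -1.0]]
ft_force: [0.1, 0.0, 1.1]
finger_gap: 0.0849
finger_force: 0.0
```

Emit:
carry_out:
  steps:
    - [[0,0,0],[0,0,0]]
    - [[0,0,0],[0,0,0]]
    - [[0,0,0],[0,0,0]]
    - [[0,0,0],[0,0,0]]
    - [[0,0,0],[0,0,0]]
    - [[0,0,0],[0,0,0]]
    - [[0,0,0],[0,0,0]]
    - [[0,0,0],[0,0,0]]
    - [[0,0,0],[0,0,0]]
    - [[0,0,0],[0,0,0]]
  gripper: 0
  squeeze: 90

```text
t: 4.73
position: [0.5386, -0.0673, 0.0811]
tool_rot: [[0.106, 0.994, -0.0], [0.994, -0.106, -0.0], [-0.0, -0.0, -1.0]]
ft_force: [-3.4, 0.8, 3.3]
finger_gap: 0.0103
finger_force: 88.3
```

```bash
python3 - <<'E'
from h import *
s=ctrl.sense(); print(s["position"],s["t"],s["ft_force"],s["finger_gap"]); F,R=rot(-6.1); plan([.5365,-.0668,.077],R)
F,R=rot(4.45); plan([.50,.2722,.30],R)
E
```

```text
[ 0.53863407 -0.06729491  0.08109219] 4.7333 [-3.42700511  0.81555405  3.29429796] 0.010349764879990092
shift units(tool axes) [ 0.005 -0.043  0.082] turn units [-0.002  0.     0.005]
shift in target tool axes [ 0.005 -0.043  0.082]
shift units(tool axes) [ 6.67  -1.487 -4.378] turn units [-0.002  0.    -1.836]
shift in target tool axes [ 6.829 -0.244 -4.378]
```

Emit:
carry_out:
  steps:
    - [[0,0,-0.2],[0,0,0]]
    - [[0,0,-0.4],[0,0,0]]
    - [[0,0,-0.5],[0,0,0]]
    - [[0,0,-0.5],[0,0,0]]
    - [[0,0,-0.5],[0,0,0]]
    - [[0,0,-0.5],[0,0,-0.4]]
    - [[0,0,-0.5],[0,0,-0.5]]
    - [[0,0,-0.3],[0,0,-0.5]]
    - [[0,0,0],[0,0,-0.43]]
    - [[0,0,0],[0,0,0]]

```text
t: 5.57
position: [0.5391, -0.0673, 0.2521]
tool_rot: [[-0.078, 0.997, 0.002], [0.997, 0.078, -0.0], [-0.001, 0.002, -1.0]]
ft_force: [0.5, 0.2, -3.9]
finger_gap: 0.0104
finger_force: 88.1
```

Emit:
carry_out:
  steps:
    - [[0.35,0,0],[0,0,0]]
    - [[0.5,0,0],[0,0,0]]
    - [[0.6,0,0],[0,0,0]]
    - [[0.6,0,0],[0,0,0]]
    - [[0.6,0,0],[0,0,0]]
    - [[0.6,0,0],[0,0,0]]
    - [[0.6,0,0],[0,0,0]]
    - [[0.6,0,0],[0,0,0]]
    - [[0.6,0,0],[0,0,0]]
    - [[0.6,0,0],[0,0,0]]

```text
t: 6.4
position: [0.5158, 0.2156, 0.249]
tool_rot: [[-0.076, 0.997, -0.003], [0.997, 0.076, -0.001], [-0.001, -0.003, -1.0]]
ft_force: [0.7, 0.4, -3.0]
finger_gap: 0.0103
finger_force: 88.0
```

Emit:
carry_out:
  steps:
    - [[0.5,0,0],[0,0,0]]
    - [[0.4,0,0],[0,0,0]]
    - [[0.25,0,0],[0,0,0]]
    - [[0,0,0],[0,0,0]]
    - [[0,0,0],[0,0,0]]

```text
t: 6.82
position: [0.512, 0.2715, 0.2496]
tool_rot: [[-0.077, 0.997, -0.002], [0.997, 0.077, -0.001], [-0.001, -0.002, -1.0]]
ft_force: [-0.1, 0.0, -3.4]
finger_gap: 0.0104
finger_force: 88.0
```

```bash
python3 - <<'E'
from h import *
s=ctrl.sense(); print(s["position"],s["t"],s["ft_force"],s["finger_gap"]); F,R=rot(4.45); plan([.5,.272,.27],R)
p,d=imaging.snapshot("scene"); cv2.imwrite("pics/g2.png",p); np.save("scene2.npy",d)
p,d=imaging.snapshot("top"); cv2.imwrite("pics/t2.png",p); np.save("top2.npy",d)
zt=s["position"][2]+.015-.046
for n in ("top","scene"):
    d=np.load(n+"2.npy"); print(zt,box(n,d,(.38,.62,.16,.40,zt-.006,zt+.006)))
E
```

```text
[0.51201959 0.27154037 0.24962751] 6.8167 [-0.06242035  0.01011351 -3.39554535] 0.010361128405114002
shift units(tool axes) [ 0.027 -0.24  -0.407] turn units [-0.019  0.013 -0.003]
shift in target tool axes [ 0.028 -0.239 -0.407]
0.218627512793307 (array([529.1, 241.6]), array([139.6, 128. ]), 64.58, 1003, np.float64(0.2186))
0.218627512793307 (array([511.4, 271.6]), array([151.3, 123.4]), 4.51, 4411, np.float64(0.2174))
```

View pics/g2.png

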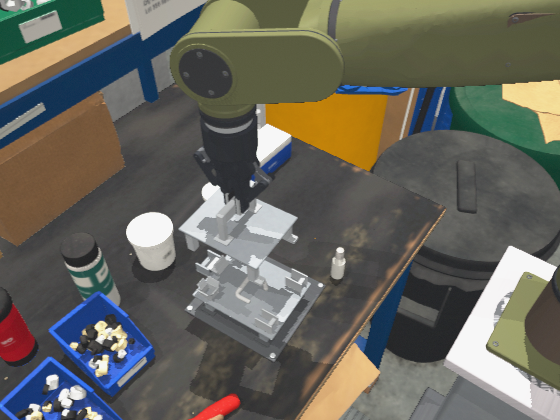

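The frame is held level above the lower frame (at about (240,225)), yaw matching. Now pitch it far end up 16° with the toe tips at seat x −45, 30 mm above the deck.

```bash
cat >> h.py <<'E'
SEAT=np.array([.490,.2722,.051]); YAW=4.45
def tcp_for(xt,zt,pitch,dy=0,seat=SEAT):
    F,R=rot(YAW,pitch); F0,_=rot(YAW,0)
    return seat+F0@np.array([xt,dy,zt])/1000+F@np.array([79,0,81])/1000, R
def tip():
    s=ctrl.sense(); R=np.array(s["tool_rot"]); F=R@np.array([[0,1,0],[1,0,0],[0,0,-1.]]); F0,_=rot(YAW,0)
    t=F0.T@(s["position"]-F@np.array([79,0,81])/1000-SEAT)*1000
    G=F0.T@F; f=F0.T@np.array(s["ft_force"]); tq=F0.T@np.array(s["ft_torque"])
    print("tip",t.round(1),"pitch",np.degrees(np.arctan2(G[2,0],G[0,0])).round(2),"yaw err",np.degrees(np.arctan2(G[1,0],G[0,0])).round(2),"roll",np.degrees(G[2,1]).round(2),"f(seat axes)",f.round(1),"tq",tq.round(2),"t",s["t"])
E
python3 - <<'E'
from h import *
tip(); plan(*tcp_for(-45,30,16))
E
```

```text
tip [-56.8  -3.1 118.2] pitch -0.06 yaw err -0.1 roll -0.05 f(seat axes) [ 1.  -0.1 -3.9] tq [-0.01  0.06 -0.  ] t 6.9167
shift units(tool axes) [ 0.065 -0.272  1.391] turn units [-2.803  0.012 -0.016]
shift in target tool axes [ 0.064 -0.646  1.261]
```

Emit:
carry_out:
  steps:
    - [[0,0,0],[-0.4,0,0]]
    - [[0,0,0],[-0.6,0,0]]
    - [[0,0,0],[-0.6,0,0]]
    - [[0,0,0],[-0.6,0,0]]
    - [[0,0,0],[-0.6,0,0]]
    - [[0.02,-0.2,0.4],[0,0,0]]
    - [[0.02,-0.2,0.4],[0,0,0]]
    - [[0.02,-0.2,0.4],[0,0,0]]
    - [[0,-0.05,0.06],[0,0,0]]
    - [[0,0,0],[0,0,0]]

```text
t: 7.75
position: [0.497, 0.272, 0.1787]
tool_rot: [[-0.076, 0.96, 0.271], [0.997, 0.073, 0.019], [-0.002, 0.272, -0.962]]
ft_force: [0.1, -0.5, -3.0]
finger_gap: 0.0101
finger_force: 88.2
```

```bash
python3 - <<'E'
from h import *
tip(); plan(*tcp_for(-45,30,16))
a=[]
for n in ("top","scene"):
    p,d=imaging.snapshot(n); np.save(n+"3.npy",d); cv2.imwrite(f"pics/{n}3.png",p)
    u=proj(n,SEAT+[-.04,0,.03]).astype(int); c=p[max(u[1]-60,0):u[1]+60,u[0]-66:u[0]+66]; a.append(cv2.resize(c,(400,364),interpolation=cv2.INTER_CUBIC))
cv2.imwrite("pics/c3.png",np.hstack(a))
E
```

```text
tip [-47.1  -0.9  28.3] pitch 15.76 yaw err -0.08 roll -0.12 f(seat axes) [ 0.1 -0.5 -3. ] tq [ 0.06  0.3  -0.03] t 7.75
shift units(tool axes) [ 0.015  0.042 -0.028] turn units [-0.042  0.026 -0.014]
shift in target tool axes [ 0.015  0.042 -0.028]
```

View pics/c3.png

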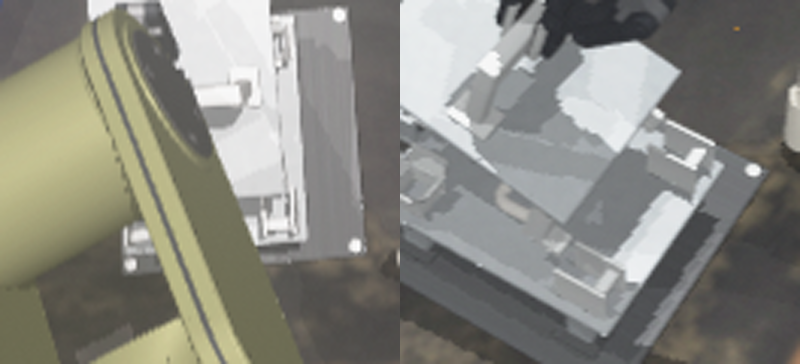

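Top view (left) shows the upper deck's right edge just inside the lower deck's; toes are hidden. I'll compare deck edges numerically in the depth images.

```bash
cat > e.py <<'E'
from h import *
import sys
def edges(P,d,m,ax,bins):
    out=[]
    for b in bins:
        q=P[m&(P[...,0]>b)&(P[...,0]<b+8)]
        if len(q)>8: out.append((b,q[:,1].min().round(1),q[:,1].max().round(1)))
    return out
k=sys.argv[1]; s=ctrl.sense(); R=np.array(s["tool_rot"]); F=R@np.array([[0,1,0],[1,0,0],[0,0,-1.]]); F0,_=rot(YAW,0)
for n in ("top","scene"):
    for kk in ("0",k):
        d=np.load(n+kk+".npy"); W=pts(n,d)
        L=(W-SEAT)@F0*1000; m=(abs(L[...,2])<3.5)&(abs(L[...,1])<75)
        print(n,kk,"lower",edges(L,d,m,1,range(-84,84,24)))
    tipw=s["position"]-F@np.array([79,0,81])/1000
    U=(W-tipw)@F*1000-[79,0,0]; m=(abs(U[...,2]-50)<4)&(abs(U[...,1])<75)&(abs(U[...,0])<80)
    print(n,"upper",edges(U,d,m,1,range(-72,72,24)),"z",np.median(U[m][:,2]), "x",U[m][:,0].min().round(1),U[m][:,0].max().round(1))
E
python3 e.py 3
```

```text
top 0 lower [(-84, np.float64(-67.6), np.float64(67.1)), (-60, np.float64(-67.4), np.float64(59.9)), (-36, np.float64(-66.0), np.float64(68.2)), (-12, np.float64(-67.5), np.float64(67.0)), (12, np.float64(-66.9), np.float64(67.0)), (36, np.float64(-66.1), np.float64(68.4)), (60, np.float64(-67.4), np.float64(59.5))]
top 3 lower [(-84, np.float64(-67.6), np.float64(64.9)), (-60, np.float64(-67.2), np.float64(-19.3)), (-36, np.float64(-66.5), np.float64(-54.5)), (-12, np.float64(-67.5), np.float64(-53.5)), (12, np.float64(-67.1), np.float64(-52.8)), (36, np.float64(-66.1), np.float64(-52.0)), (60, np.float64(-67.4), np.float64(-50.8))]
top upper [(-72, np.float64(-61.8), np.float64(-24.9)), (-48, np.float64(-61.8), np.float64(-18.8)), (-24, np.float64(-61.5), np.float64(-10.4)), (0, np.float64(-61.9), np.float64(-2.6)), (24, np.float64(-59.9), np.float64(1.6)), (48, np.float64(-61.9), np.float64(57.7))] z 47.27490795450041 x -79.3 69.6
scene 0 lower [(-84, np.float64(-67.0), np.float64(68.4)), (-60, np.float64(-60.1), np.float64(68.5)), (-36, np.float64(-67.5), np.float64(68.4)), (-12, np.float64(-67.4), np.float64(68.6)), (12, np.float64(-66.7), np.float64(67.8)), (36, np.float64(-65.3), np.float64(68.7)), (60, np.float64(-60.1), np.float64(68.7))]
scene 3 lower [(-84, np.float64(-68.4), np.float64(68.1)), (-60, np.float64(-60.2), np.float64(68.4)), (-36, np.float64(-65.7), np.float64(68.4)), (-12, np.float64(31.8), np.float64(67.9)), (12, np.float64(16.5), np.float64(68.5)), (36, np.float64(13.1), np.float64(68.1)), (60, np.float64(8.9), np.float64(67.6))]
scene upper [(-72, np.float64(-61.1), np.float64(59.6)), (-48, np.float64(-60.7), np.float64(60.0)), (-24, np.float64(-35.0), np.float64(60.6)), (0, np.float64(34.1), np.float64(60.6)), (24, np.float64(-31.2), np.float64(60.5)), (48, np.float64(-36.3), np.float64(60.1))] z 47.6607038078656 x -77.0 72.6
```

```bash
cat > f.py <<'E'
from h import *
import sys
k=sys.argv[1]; s=ctrl.sense(); R=np.array(s["tool_rot"]); F=R@np.array([[0,1,0],[1,0,0],[0,0,-1.]])
tipw=s["position"]-F@np.array([79,0,81])/1000
for n in ("top","scene"):
    d=np.load(n+k+".npy"); U=(pts(n,d)-tipw)@F*1000-[79,0,0]; m=(abs(U[...,2]-49)<7)&(abs(U[...,1])<58)&(abs(U[...,0])<72)
    q=U[m]; A=np.c_[q[:,:2],np.ones(len(q))]
    for _ in range(4):
        c=np.linalg.lstsq(A,q[:,2],rcond=None)[0]; g=abs(q[:,2]-A@c)<1.5; q,A=q[g],A[g]
    print(n,"slope deg",np.degrees(c[:2]).round(2),"z0",c[2].round(2),len(q))
E
python3 f.py 3
```

```text
top slope deg [-0.59 -0.24] z0 46.66 1237
scene slope deg [-0.29  0.04] z0 47.43 2891
```

```bash
python3 - <<'E'
from h import *
tip(); plan(*tcp_for(-39,7,16.4,0.5))
E
```

```text
tip [-43.9   0.5  31.9] pitch 16.15 yaw err -0.1 roll 0.03 f(seat axes) [ 0.6  0.1 -2.9] tq [-0.03  0.31  0.  ] t 7.85
shift units(tool axes) [ 0.002 -0.053  0.499] turn units [-0.044 -0.    -0.017]
shift in target tool axes [ 0.003 -0.055  0.499]
```

Emit:
carry_out:
  steps:
    - [[0,-0.01,0.1],[-0.02,0,-0.01]]
    - [[0,-0.01,0.15],[-0.02,0,-0.01]]
    - [[0,-0.02,0.15],[0,0,0]]
    - [[0,-0.01,0.1],[0,0,0]]
    - [[0,0,0],[0,0,0]]
    - [[0,0,0],[0,0,0]]
    - [[0,0,0],[0,0,0]]

```text
t: 8.43
position: [0.5032, 0.2741, 0.1566]
tool_rot: [[-0.079, 0.957, 0.279], [0.997, 0.076, 0.022], [-0.001, 0.28, -0.96]]
ft_force: [0.9, 0.1, -3.3]
finger_gap: 0.0104
finger_force: 88.1
```

```bash
python3 - <<'E'
from h import *
tip()
for n in ("top","scene"):
    p,d=imaging.snapshot(n); np.save(n+"4.npy",d); cv2.imwrite(f"pics/{n}4.png",p)
plan(*tcp_for(-39,2,16.4,0.2)); plan(*tcp_for(-78,2,16.4,0.2))
E
python3 f.py 4; python3 e.py 4 | grep -v " 0 "
```

```text
tip [-39.9   0.7   5.7] pitch 16.27 yaw err 0.09 roll -0.03 f(seat axes) [ 0.9  0.1 -3.3] tq [-0.    0.31 -0.02] t 8.4333
shift units(tool axes) [-0.014 -0.014  0.08 ] turn units [-0.015 -0.001  0.014]
shift in target tool axes [-0.014 -0.014  0.08 ]
shift units(tool axes) [-0.013 -0.762 -0.139] turn units [-0.015 -0.001  0.014]
shift in target tool axes [-0.014 -0.762 -0.14 ]
top slope deg [-0.2  -0.26] z0 49.33 1186
scene slope deg [-0.2   0.24] z0 48.57 2613
top 4 lower [(-84, np.float64(-67.7), np.float64(67.4)), (-60, np.float64(-66.9), np.float64(52.8)), (-36, np.float64(-66.1), np.float64(-57.1)), (-12, np.float64(-67.5), np.float64(-53.6)), (12, np.float64(-66.8), np.float64(-52.5)), (36, np.float64(-67.8), np.float64(-51.9)), (60, np.float64(-67.3), np.float64(-51.1))]
top upper [(-72, np.float64(-59.5), np.float64(-25.7)), (-48, np.float64(-59.6), np.float64(-19.3)), (-24, np.float64(-61.1), np.float64(-11.1)), (0, np.float64(-61.1), np.float64(-4.8)), (24, np.float64(-60.0), np.float64(1.6)), (48, np.float64(-61.2), np.float64(60.0))] z 49.38148380288625 x -76.4 73.7
scene 4 lower [(-84, np.float64(-67.2), np.float64(68.6)), (-60, np.float64(-60.6), np.float64(68.1)), (-36, np.float64(-66.9), np.float64(68.3)), (-12, np.float64(33.9), np.float64(68.6)), (12, np.float64(30.8), np.float64(68.6)), (36, np.float64(25.9), np.float64(68.7)), (60, np.float64(40.0), np.float64(68.5))]
scene upper [(-72, np.float64(-61.6), np.float64(61.1)), (-48, np.float64(-57.0), np.float64(61.5)), (-24, np.float64(-32.7), np.float64(61.0)), (0, np.float64(5.3), np.float64(60.9)), (24, np.float64(-28.3), np.float64(61.9)), (48, np.float64(-34.5), np.float64(61.5))] z 48.627101792174685 x -75.6 74.3
```

Emit:
carry_out:
  steps:
    - [[-0.008,-0.014,0.07],[-0.02,0,0]]
    - [[0,0,0],[0,0,0]]
    - [[0,-0.08,-0.023],[0,0,0]]
    - [[0,-0.08,-0.023],[0,0,0]]
    - [[0,-0.08,-0.023],[0,0,0]]
    - [[0,-0.08,-0.023],[0,0,0]]
    - [[0,-0.08,-0.023],[0,0,0]]
    - [[0,0,0],[0,0,0]]
    - [[0,0,0],[0,0,0]]

```text
t: 9.28
position: [0.4824, 0.272, 0.153]
tool_rot: [[-0.079, 0.956, 0.282], [0.997, 0.076, 0.022], [-0.0, 0.282, -0.959]]
ft_force: [-0.6, 0.6, -2.1]
finger_gap: 0.0103
finger_force: 88.2
```

```bash
python3 - <<'E'
from h import *
tip(); plan(*tcp_for(-74,2,16.4,0.3))
E
```

```text
tip [-60.5   0.3   2. ] pitch 16.41 yaw err 0.1 roll -0.03 f(seat axes) [-0.5  0.6 -2.1] tq [0.03 0.34 0.05] t 9.2833
shift units(tool axes) [-0.002 -0.259 -0.076] turn units [ 0.001 -0.     0.016]
shift in target tool axes [-0.002 -0.259 -0.076]
```

Emit:
carry_out:
  steps:
    - [[0,-0.06,-0.018],[0,0,0.01]]
    - [[0,-0.06,-0.018],[0,0,0]]
    - [[0,-0.06,-0.018],[0,0,0]]
    - [[0,-0.06,-0.018],[0,0,0]]
    - [[0,0,0],[0,0,0]]
    - [[0,0,0],[0,0,0]]

```text
t: 9.78
position: [0.47, 0.271, 0.153]
tool_rot: [[-0.078, 0.956, 0.281], [0.997, 0.075, 0.022], [-0.0, 0.282, -0.959]]
ft_force: [-0.2, -0.7, -3.0]
finger_gap: 0.0104
finger_force: 88.2
```

```bash
python3 - <<'E'
from h import *
tip(); plan(*tcp_for(-79,2,16.4,0.3))
E
```

```text
tip [-73.    0.3   2. ] pitch 16.39 yaw err 0.04 roll -0.01 f(seat axes) [-0.3 -0.7 -3. ] tq [-0.03  0.38  0.  ] t 9.7833
shift units(tool axes) [-0.001 -0.116 -0.035] turn units [-0.001  0.001  0.006]
shift in target tool axes [-0.001 -0.116 -0.035]
```

Emit:
carry_out:
  steps:
    - [[0,-0.04,-0.012],[0,0,0]]
    - [[0,-0.04,-0.012],[0,0,0]]
    - [[0,-0.03,-0.009],[0,0,0]]
    - [[0,0,0],[0,0,0]]
    - [[0,0,0],[0,0,0]]

```text
t: 10.2
position: [0.4659, 0.2708, 0.1541]
tool_rot: [[-0.079, 0.955, 0.286], [0.997, 0.075, 0.023], [0.0, 0.287, -0.958]]
ft_force: [5.2, -0.2, -4.9]
finger_gap: 0.0105
finger_force: 88.0
```

```bash
python3 - <<'E'
from h import *
tip()
for th in (14,11,8,6): print(th); plan(*tcp_for(-78.5,1.,th,0.3))
E
```

```text
tip [-76.6   0.4   2.9] pitch 16.65 yaw err 0.05 roll 0.01 f(seat axes) [ 5.2 -0.6 -4.9] tq [-0.06 -0.94  0.01] t 10.2
14
shift units(tool axes) [-0.004  0.026  0.1  ] turn units [ 0.463 -0.005  0.009]
shift in target tool axes [-0.003  0.03   0.099]
11
shift units(tool axes) [-0.004  0.104  0.189] turn units [ 0.987 -0.005  0.009]
shift in target tool axes [-0.003  0.123  0.178]
8
shift units(tool axes) [-0.004  0.178  0.281] turn units [ 1.51  -0.005  0.009]
shift in target tool axes [-0.003  0.219  0.251]
6
shift units(tool axes) [-0.004  0.225  0.345] turn units [ 1.86  -0.004  0.009]
shift in target tool axes [-0.003  0.285  0.298]
```

Post met the bar at the predicted place. Rotate down about the toes.

```bash
python3 - <<'E'
from h import *
tip()
for x,th in ((-76.6,14),(-77.3,11)): print(th); plan(*tcp_for(x,1.2,th,0.3))
E
```

```text
tip [-76.6   0.4   2.9] pitch 16.65 yaw err 0.05 roll 0.01 f(seat axes) [ 5.2 -0.6 -4.9] tq [-0.06 -0.94  0.01] t 10.2
14
shift units(tool axes) [-0.004  0.063  0.107] turn units [ 0.463 -0.005  0.009]
shift in target tool axes [-0.003  0.068  0.104]
11
shift units(tool axes) [-0.004  0.129  0.192] turn units [ 0.987 -0.005  0.009]
shift in target tool axes [-0.003  0.147  0.178]
```

Emit:
carry_out:
  steps:
    - [[0,0.03,0.037],[0.15,0,0]]
    - [[0,0.03,0.037],[0.2,0,0]]
    - [[0,0.03,0.037],[0.2,0,0]]
    - [[0,0.03,0.037],[0.2,0,0]]
    - [[0,0.03,0.037],[0.2,0,0]]
    - [[0,0,0],[0,0,0]]
    - [[0,0,0],[0,0,0]]
    - [[0,0,0],[0,0,0]]

```text
t: 10.87
position: [0.4751, 0.2716, 0.1465]
tool_rot: [[-0.078, 0.979, 0.191], [0.997, 0.076, 0.015], [0.0, 0.192, -0.981]]
ft_force: [6.7, 1.9, -0.1]
finger_gap: 0.0105
finger_force: 88.7
```

```bash
python3 - <<'E'
from h import *
tip()
for x,th in ((-78,8.5),(-78.3,6.5)): print(th); plan(*tcp_for(x,1.,th,0.3))
E
```

```text
tip [-77.    0.6   0.9] pitch 11.05 yaw err 0.01 roll 0.03 f(seat axes) [ 6.8  1.4 -0.1] tq [-0.02 -1.11  0.1 ] t 10.8667
8.5
shift units(tool axes) [-0.006  0.05   0.066] turn units [ 0.444 -0.005  0.002]
shift in target tool axes [-0.006  0.053  0.063]
6.5
shift units(tool axes) [-0.006  0.097  0.123] turn units [ 0.793 -0.005  0.002]
shift in target tool axes [-0.006  0.107  0.115]
```

Emit:
carry_out:
  steps:
    - [[0,0.025,0.023],[0.12,0,0]]
    - [[0,0.025,0.023],[0.16,0,0]]
    - [[0,0.025,0.023],[0.16,0,0]]
    - [[0,0.025,0.023],[0.16,0,0]]
    - [[0,0.025,0.023],[0.16,0,0]]
    - [[0,0,0],[0,0,0]]
    - [[0,0,0],[0,0,0]]
    - [[0,0,0],[0,0,0]]

```text
t: 11.53
position: [0.4811, 0.2719, 0.1409]
tool_rot: [[-0.078, 0.99, 0.114], [0.997, 0.077, 0.009], [-0.0, 0.115, -0.993]]
ft_force: [5.5, 1.0, -0.8]
finger_gap: 0.0102
finger_force: 88.6
```

```bash
python3 - <<'E'
from h import *
tip()
for x,th in ((-78.5,5.),(-78.5,4.)): print(th); plan(*tcp_for(x,0.7,th,0.3))
p,d=imaging.snapshot("scene"); cv2.imwrite("pics/s5.png",cv2.resize(p[200:340,170:330],(640,560),interpolation=cv2.INTER_CUBIC))
E
```

```text
tip [-78.1   0.3   0.4] pitch 6.58 yaw err 0.02 roll -0.01 f(seat axes) [ 5.5  0.6 -0.8] tq [ 0.11 -1.01  0.1 ] t 11.5333
5.0
shift units(tool axes) [-0.001  0.037  0.037] turn units [0.275 0.002 0.003]
shift in target tool axes [-0.001  0.038  0.036]
4.0
shift units(tool axes) [-0.001  0.065  0.066] turn units [0.45  0.002 0.003]
shift in target tool axes [-0.001  0.068  0.063]
```

View pics/s5.png

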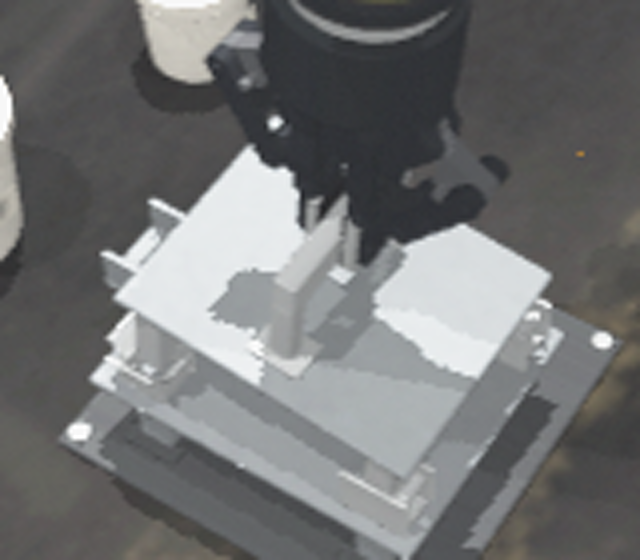

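Far post is entering its cup at (150,350); the near toe sits under its keeper at (390,495). Continue until the catch meets the bar.

Emit:
carry_out:
  steps:
    - [[0,0.02,0.015],[0.12,0,0]]
    - [[0,0.02,0.015],[0.13,0,0]]
    - [[0,0.01,0.01],[0.1,0,0]]
    - [[0,0,0],[0,0,0]]
    - [[0,0,0],[0,0,0]]
    - [[0,0,0],[0,0,0]]

```text
t: 12.08
position: [0.4833, 0.272, 0.1391]
tool_rot: [[-0.078, 0.994, 0.079], [0.997, 0.078, 0.006], [-0.0, 0.079, -0.997]]
ft_force: [3.3, 0.4, -0.5]
finger_gap: 0.0106
finger_force: 88.7
```

```bash
python3 - <<'E'
from h import *
tip()
E
```

```text
tip [-79.    0.2   1.1] pitch 4.54 yaw err 0.02 roll -0.03 f(seat axes) [ 3.3  0.2 -0.5] tq [ 0.18 -0.77  0.13] t 12.0833
```

Release and back off upward.

Emit:
carry_out:
  steps:
    - [[0,0,0],[0,0,0]]
    - [[0,0,0],[0,0,0]]
    - [[0,0,0],[0,0,0]]
    - [[0,0,0],[0,0,0]]
    - [[0,0,0],[0,0,0]]
    - [[0,0,0],[0,0,0]]
  gripper: 60

```text
t: 12.58
position: [0.4835, 0.272, 0.1394]
tool_rot: [[-0.078, 0.994, 0.079], [0.997, 0.078, 0.006], [-0.0, 0.079, -0.997]]
ft_force: [-0.5, -0.2, 0.2]
finger_gap: 0.0601
finger_force: 0.0
```

Emit:
carry_out:
  steps:
    - [[0,0,-0.2],[0,0,0]]
    - [[0,0,-0.3],[0,0,0]]
    - [[0,0,-0.4],[0,0,0]]
    - [[0,0,-0.4],[0,0,0]]
    - [[0,0,-0.4],[0,0,0]]
    - [[0,0,-0.2],[0,0,0]]
    - [[0,0,0],[0.4,0,0]]
    - [[0,0,0],[0.38,0,0]]
    - [[0,0,0],[0,0,0]]

```text
t: 13.33
position: [0.4769, 0.2715, 0.2348]
tool_rot: [[-0.077, 0.997, 0.002], [0.997, 0.077, 0.0], [-0.0, 0.002, -1.0]]
ft_force: [0.2, -0.2, -0.9]
finger_gap: 0.0601
finger_force: 0.0
```

```bash
python3 - <<'E'
from h import *
tip(); s=ctrl.sense(); print(s["joints"],s["position"])
F0,R0=rot(YAW,0)
k="6"
W={}
for n in ("scene","top"):
    p,d=imaging.snapshot(n); np.save(n+k+".npy",d); cv2.imwrite(f"pics/{n}6.png",p)
    L=(pts(n,d)-SEAT)@F0*1000; m=(L[...,2]>42)&(L[...,2]<72)&(abs(L[...,1])<58)&(abs(L[...,0])<75)
    q=L[m]; A=np.c_[q[:,:2],np.ones(len(q))]
    for t in (6,4,2,1.5,1.5):
        c=np.linalg.lstsq(A,q[:,2],rcond=None)[0]; g=abs(q[:,2]-A@c)<t; q,A=q[g],A[g]
    print(n,"deck slope",np.degrees(np.arctan(c[:2])).round(2),"z0",c[2].round(1),len(q))
F90=F0@np.array([[0,-1,0],[1,0,0],[0,0,1.]]); R90=F90@np.array([[0,1,0],[1,0,0],[0,0,-1.]]).T
plan(SEAT+F0@[.058,0,.10],R90)
E
```

```text
tip [-92.    0.3 102.6] pitch 0.12 yaw err -0.01 roll -0.01 f(seat axes) [ 0.2 -0.2 -0.9] tq [-0.02 -0.04 -0.01] t 13.3333
[ 2.40691224e+01 -5.95993072e+00  1.07373848e+02 -4.58366351e-02
  7.84788496e+01  1.96383150e+01] [0.4768702  0.27147356 0.23476407]
scene deck slope [5.33 0.12] z0 56.1 2938
top deck slope [ 5.31 -0.07] z0 56.9 830
shift units(tool axes) [-0.004  1.433  1.662] turn units [ 1.2000e-02  2.0000e-02 -1.5707e+01]
shift in target tool axes [-1.436 -0.005  1.659]
```

Emit:
carry_out:
  steps:
    - [[0,0.24,0],[0,0,0]]
    - [[0,0.4,0],[0,0,0]]
    - [[0,0.4,0],[0,0,0]]
    - [[0,0.393,0],[0,0,0]]
    - [[0,0,0],[0,0,-0.98]]
    - [[0,0,0],[0,0,-0.98]]
    - [[0,0,0],[0,0,-0.98]]
    - [[0,0,0],[0,0,-0.98]]
    - [[0,0,0],[0,0,-0.98]]
    - [[0,0,0],[0,0,-0.98]]
  gripper: 0

```text
t: 14.27
position: [0.548, 0.277, 0.2339]
tool_rot: [[-0.622, 0.783, 0.002], [0.783, 0.622, -0.0], [-0.002, 0.001, -1.0]]
ft_force: [0.4, -0.8, -0.6]
finger_gap: -0.0001
finger_force: 0.0
```

Emit:
carry_out:
  steps:
    - [[0,0,0],[0,0,-0.98]]
    - [[0,0,0],[0,0,-0.98]]
    - [[0,0,0],[0,0,-0.98]]
    - [[0,0,0],[0,0,-0.98]]
    - [[0,0,0],[0,0,-0.98]]
    - [[0,0,0],[0,0,-0.98]]
    - [[0,0,0],[0,0,-0.98]]
    - [[0,0,0],[0,0,-0.98]]
    - [[0,0,0],[0,0,-0.98]]
    - [[0,0,0],[0,0,-0.98]]

```text
t: 15.1
position: [0.548, 0.277, 0.2339]
tool_rot: [[-0.997, -0.08, 0.002], [-0.08, 0.997, -0.0], [-0.002, -0.001, -1.0]]
ft_force: [-0.4, 1.1, 0.5]
finger_gap: -0.0004
finger_force: 0.0
```

Emit:
carry_out:
  steps:
    - [[0,0,0.4],[0,0,0]]
    - [[0,0,0.5],[0,0,0]]
    - [[0,0,0.5],[0,0,0]]
    - [[0,0,0.25],[0,0,0]]
    - [[0,0,0],[0,0,0]]
    - [[0,0,0],[0,0,0]]

```text
t: 15.6
position: [0.5477, 0.2769, 0.1513]
tool_rot: [[-0.997, -0.075, 0.001], [-0.075, 0.997, -0.001], [-0.001, -0.001, -1.0]]
ft_force: [0.2, 0.5, 0.3]
finger_gap: -0.0
finger_force: 0.0
```

```bash
python3 - <<'E'
from h import *
s=ctrl.sense(); print(s["joints"],s["position"],s["finger_gap"],s["ft_force"])
F0,R0=rot(YAW,0); print("seat frame",F0.T@(s["position"]-SEAT)*1000)
F90=F0@np.array([[0,-1,0],[1,0,0],[0,0,1.]]); R90=F90@np.array([[0,1,0],[1,0,0],[0,0,-1.]]).T
plan(SEAT+F0@[.058,0,.064],R90)
E
```

```text
[ 2.18356501e+01  6.11268642e+00  1.03549496e+02 -5.83674394e-02
  7.03064885e+01 -7.24516463e+01] [0.54770572 0.27692018 0.15130815] -3.9227739912452e-05 [0.17401603 0.51783443 0.26147327]
seat frame [ 57.89799173   0.22861947 100.30815281]
shift units(tool axes) [-0.001 -0.004  0.726] turn units [-0.008  0.008 -0.025]
shift in target tool axes [-0.002 -0.005  0.726]
```

Now over the far edge, 100 mm above the seat. Lower to just above the deck, then press in small steps.

Emit:
carry_out:
  steps:
    - [[0,0,0.3],[0,0,0]]
    - [[0,0,0.3],[0,0,0]]
    - [[0,0,0.14],[0,0,0]]
    - [[0,0,0.04],[0,0,0]]
    - [[0,0,0.04],[0,0,0]]
    - [[0,0,0],[0,0,0]]
    - [[0,0,0],[0,0,0]]

```text
t: 16.18
position: [0.5488, 0.2774, 0.1125]
tool_rot: [[-0.997, -0.075, 0.004], [-0.075, 0.997, 0.001], [-0.005, 0.0, -1.0]]
ft_force: [-0.2, -1.2, 3.4]
finger_gap: -0.0001
finger_force: 1.4
```

Emit:
carry_out:
  steps:
    - [[0,0,0.03],[0,0,0]]
    - [[0,0,0.03],[0,0,0]]
    - [[0,0,0.03],[0,0,0]]
    - [[0,0,0],[0,0,0]]
    - [[0,0,0],[0,0,0]]

```text
t: 16.6
position: [0.5482, 0.2772, 0.1065]
tool_rot: [[-0.997, -0.075, 0.003], [-0.075, 0.997, 0.0], [-0.003, 0.0, -1.0]]
ft_force: [2.2, 0.5, 1.9]
finger_gap: 0.0001
finger_force: 1.0
```

Emit:
carry_out:
  steps:
    - [[0,0,0.03],[0,0,0]]
    - [[0,0,0.03],[0,0,0]]
    - [[0,0,0.03],[0,0,0]]
    - [[0,0,0],[0,0,0]]
    - [[0,0,0],[0,0,0]]

```text
t: 17.02
position: [0.5472, 0.2769, 0.1011]
tool_rot: [[-0.997, -0.075, 0.0], [-0.075, 0.997, -0.001], [-0.0, -0.001, -1.0]]
ft_force: [0.8, 0.2, 0.9]
finger_gap: -0.0001
finger_force: 0.2
```

Emit:
carry_out:
  steps:
    - [[0,0,0.02],[0,0,0]]
    - [[0,0,0.02],[0,0,0]]
    - [[0,0,0],[0,0,0]]
    - [[0,0,0],[0,0,0]]

```text
t: 17.35
position: [0.5472, 0.2769, 0.101]
tool_rot: [[-0.997, -0.075, 0.0], [-0.075, 0.997, -0.001], [0.0, -0.001, -1.0]]
ft_force: [-3.4, -2.3, 8.5]
finger_gap: 0.0002
finger_force: 4.5
```

Solid stop at home height (0.101). One slightly firmer push, then lift off and check.

Emit:
carry_out:
  steps:
    - [[0,0,0.03],[0,0,0]]
    - [[0,0,0],[0,0,0]]
    - [[0,0,0],[0,0,0]]

```text
t: 17.6
position: [0.5477, 0.2769, 0.101]
tool_rot: [[-0.997, -0.075, 0.001], [-0.075, 0.997, -0.001], [-0.001, -0.001, -1.0]]
ft_force: [-7.3, -3.1, 14.7]
finger_gap: -0.0003
finger_force: 7.3
```

Emit:
carry_out:
  steps:
    - [[0,0,-0.2],[0,0,0]]
    - [[0,0,-0.5],[0,0,0]]
    - [[0,0,-0.6],[0,0,0]]
    - [[0,0,-0.6],[0,0,0]]
    - [[0,0,-0.6],[0,0,0]]
    - [[0.5,0,-0.5],[0,0,0]]
    - [[0.7,0,0],[0,0,0]]
    - [[0.7,0,0],[0,0,0]]
    - [[0.7,0,0],[0,0,0]]
    - [[0,0,0],[0,0,0]]

```text
t: 18.43
position: [0.4126, 0.2666, 0.2466]
tool_rot: [[-0.997, -0.077, -0.002], [-0.077, 0.997, -0.001], [0.002, -0.001, -1.0]]
ft_force: [1.5, 1.4, -0.0]
finger_gap: 0.0
finger_force: 0.0
```

```bash
python3 - <<'E'
from h import *
s=ctrl.sense(); print(s["position"],s["ft_force"],s["t"])
F0,R0=rot(YAW,0)
for n in ("scene","top"):
    p,d=imaging.snapshot(n); np.save(n+"7.npy",d); cv2.imwrite(f"pics/{n}7.png",p)
    if n=="scene": cv2.imwrite("pics/s7.png",cv2.resize(p[190:350,160:340],(720,600),interpolation=cv2.INTER_CUBIC))
    L=(pts(n,d)-SEAT)@F0*1000; m=(L[...,2]>42)&(L[...,2]<62)&(abs(L[...,1])<58)&(abs(L[...,0])<72)
    q=L[m]; A=np.c_[q[:,:2],np.ones(len(q))]
    for t in (6,4,2,1.5,1.5):
        c=np.linalg.lstsq(A,q[:,2],rcond=None)[0]; g=abs(q[:,2]-A@c)<t; q,A=q[g],A[g]
    print(n,"deck slope",np.degrees(np.arctan(c[:2])).round(2),"z0",c[2].round(1),len(q))
E
```

```text
[0.41259375 0.26662592 0.24655892] [ 1.53829766  1.41978397 -0.03957194] 18.4333
scene deck slope [-0.06  0.09] z0 48.8 2835
top deck slope [-0.02 -0.04] z0 49.7 1362
```

View pics/s7.png

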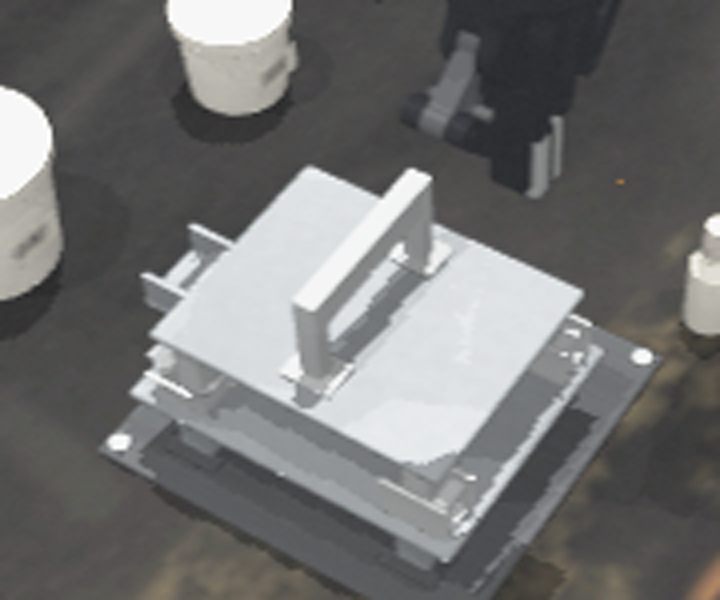

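The frame stands level (slope under 0.1°) at home height, and the tub and bottle are untouched. Handing in.

```bash
python3 -c "
from h import *
print(ticket.hand_in())"
```

```text
the job is handed in; nothing more can be done
None
```

I stacked the loose frame on the clamped one and handed the job in: toes under both keepers, far posts in their cups, deck level to within 0.1° at home height. The catch was judged snapped from that height, not seen directly.

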